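Feed the tag strip to the scribed line and clamp it

ROBOT

A 6-joint arm with a two-finger parallel gripper is mounted at the origin on a cart in front of the work surface, level with it; the furniture and walls round the work are solid. World frame = base frame: x ahead of the robot, y to its left, z up, the work surface at z = 0. Lengths are in m, angles in rad, forces in N, time in s.
With the tool pointing down it reaches from about 0.425 to 0.95 m from the base axis. Payload 3.5 kg.
Tool frame: the origin (TCP) lies on the centre line of the jaws, within the pads' length; the fingertips stand tip_extent ahead of it and the grasp point (between the pads) lies 2 mm behind it (tip_extent is the distance from the TCP to the fingertips, in m); z points along the fingers, y is the direction in which the jaws open and shut (so a half turn about z gives the same grasp; the last joint's range is limited). The gripper opens to 85 mm and grips with 20 to 120 N. Pads are 22 mm wide; open, the fingers measure 114 mm over their backs; the gripper's body (76 mm by 85 mm) begins 54 mm behind the grasp point. The pads swing forward as they close: fully open they stand 13 mm farther back than shut.
Start: joints at [1.024, 0.286, 1.577, -0, 1.279, -0.15], TCP at [0.261, 0.623, 0.248] pointing down, gripper open.
Joint ranges: [-2.77, 2.77], [-0.9, 2.22], [0.21, 2.48], [-1.53, 4.67], [0.24, 2.81], [-2.84, 2.84]. Speed limits (rad/s): [2.79, 2.79, 3.14, 3.14, 3.14, 3.14].

INTERFACE

Orientations are given as a unit quaternion [x, y, z, w].
In Python, from plant import * gives the robot as it stands.
- The arm moves only by the shell command python3 -m crank 'ROWS' [FORCE]. ROWS is JSON, a list of rows, each a list of 7 numbers: the gripper's target within -1 to 1 (shut at 1, half-way at 0, fully open at -1), then the shift along the tool's x, y, z in cm, then the turn, a rotation vector about the tool's x, y, z in degrees. In form: [[fingers, tx, ty, tz, wx, wy, wz], ...]. A call has 1 to 5 rows; each row shifts and turns the commanded pose from where the row before left it, along the tool's axes as they then stand; what a row does not reach is not made up. A row lasts 1/10 s, in which the tool goes at most 50 mm and 8.59 degrees, less where a joint would pass 70% of its speed; a pose out of reach is approached as far as the arm can. A call is refused whole if a number of a shift passes 5 or a number of a turn 8.59, either way. A call with a gripper value outside its range is refused whole. The fingers move at their own pace and stop on an object; FORCE is the grip in N (left out, the last holds). Time passes only in rows, so rows that do not move let the fingers close. It gives the time, the measured TCP pose, the force and the opening at its end, in the units of the state.
- get_state(): the state, without advancing time (a new reading comes with each control period).
- read_camera(name): name is "scene" or "side" or "wrist"; returns a dict with "color" (384x512x3 uint8, red, green, blue), "vfov" (degrees; the focal length in pixels is half the picture's height over the tangent of half this angle, whatever the lens; pixels are square), "cx", "cy" (the principal point, pixels), "cam_to_world" (4x4, takes a point from camera to world coordinates). Camera axes: x right, y up, looking along -z (the intrinsics and any distortion apply to the point x, -y, -z); pixel columns grow to the right and rows downward; lengths in m; the calibration is good to about 2 mm. A picture is of the moment at which its call begins. There is no depth.
- sign_off(): hands the job in, once; it reports no verdict.
Trained networks look in the newest picture that a camera, given by its name, has taken for a name from the list of things; names that differ only in an ending like _2 or _b are one class to them, and where a whole thing is asked for, a point or a joint stands for the part that bears it (a point fixed in the world has none). Each returns a list of dicts, best first, with "p" (0 to 1); they miss things now and then, are a little off and sometimes report something else, mostly with a low value. They report only what shows in the picture. A call takes as long as a camera call.
- trace(thing, camera): "pixels" (384x512 bool, what is visible of it) and "location" ([column, row] in pixels, amid what is visible of it).
- place_of(thing, camera): "location" ([column, row] in pixels: a listed point, or the origin of a listed thing).
The state is a dict: "time": time; "qpos": joint angles; "dq": joint speeds; "joint_efforts": joint torques, N m; "eef_pos": TCP position; "tcp_rot": TCP orientation; "contact_force": force on the tool from outside, world axes, zero at the start; "wrist_torque": the same for the moment, N m; "opening": opening from 0.0 (shut) to 1.0 (fully open).
Only numpy, scipy, OpenCV 4.12 (cv2) and the standard library are available. Lean on these libraries where they do the work, as an engineer would, in place of code of your own. Each camera call takes 0.05 s, during which the arm holds its last target.

TASK

Feed the flat aluminium strip out of its guide until its front edge meets the line scribed across the guide, sliding it with the closed fingertips resting on top of it, then let go of it. Then press the raised clamp lever down until its foot rests on the strip, with the strip still at the line, and take the hand away. Be gentle: never bear on the strip or the lever with more than about 15 N, and do not disturb the marker pen or the tape roll lying near the guide.

Things in the scene. Friction and masses are not known exactly. Their poses are not given: they have to be found in the camera images.
- guide: Wooden feed guide, fixed, 130 mm wide (x), 367 mm long (y = -165 to +202 mm). Origin on the table under the channel's middle; z up. A 46 mm wide channel runs along y at x = 0, floor 12 mm above the table, between flat rails 17 mm high. A closed grey housing, 100 mm wide with flanges, 34 mm high, covers y = +92 to +200 mm. The strip is fed towards -y. All heights here are above the table.
- line (a point): Middle of the 1.5 mm wide dark line scribed across the channel and both rails at y = -130 mm of the guide, at rail height (17 mm above the table). Axes as the guide's. Nothing stops the strip there.
- strip: Flat bright aluminium strip, 44 mm wide (x), 250 mm long (y), 6 mm thick, about 0.17 kg, loose in the channel with 1 mm play each side; its tail lies in the housing under a sprung brake, so it stays where left. Top 18 mm above the table, 1 mm above the rails. Origin at the middle of its underside. Closed fingertips bearing on its top with some 11 to 15 N carry it along; lighter ones slip over it.
- strip_front (a point): Middle of the top front edge of the strip (its -y end, 125 mm from its origin). It starts 30 to 70 mm short of the line.
- clamp (a joint): Angle of the clamp lever, rad: 0 when its rubber foot rests on the strip, growing as it rises; starts at 0.45 to 0.75 and stays where left (friction 0.12 N m). Steel lever 18 mm wide, 7 mm thick; foot 52 mm from the hinge, end 107 mm from it, black grip over the last 26 mm (10 mm thick). Closed, its top is 36 mm above the table.
- clamp_tip (a point): The free end of the clamp lever, in the middle of its thickness, 107 mm from the hinge pin.
- marker: Marker pen, 17 x 135 x 16 mm, lying loose in front of the guide; a bystander. Origin under its middle.
- tape_roll: Roll of tape, 98 mm across, 25 mm high, loose to the right of the guide; a bystander. Origin under its middle.
- clamp_hinge (a point): Hinge pin of the clamp lever, on the rail at x = +52, y = +62 mm of the guide, 32 mm above the table, between two steel ears 39 mm high; the pin runs along y. From it the lever reaches towards the guide's -x, across the strip. Axes as the guide's.
- bed (a joint): Height in m of the channel's cushioned floor, the bed on which the strip lies (y = -165 to +85 mm): about 0 unloaded, lower under load, 1 mm for each 60 N; too little to measure, so feel the force instead.

How it is judged:
By the outcome, as a careful person would: the job done as asked, in the order asked, and still so for the second after the job is handed in, with the robot touching nothing.
It also fails if it takes over 56 s, if anything falls off the work surface, if the arm or the gripper's body presses on something with over 40 N, if the wrist force passes 120 N, or if a joint passes its speed limit or range.

## Working session

There is one attempt and no reset: what is moved stays moved. The work goes in short steps, Python scripts to look and compute and a shell command to move; the robot and the scene stay as the last step left them, time stands still between calls to the robot, and variables do not carry over. Pictures are saved under pics/ and viewed, and the job is handed in when it is done.

```bash
ls; mkdir -p pics; cat > h.py <<'E'
from plant import *
import numpy as np, cv2
def snap(cam,fn,scale=1):
    d=read_camera(cam); im=cv2.cvtColor(d['color'],cv2.COLOR_RGB2BGR)
    cv2.imwrite('pics/'+fn,im); return d
def ray(d,px):
    f=192/np.tan(np.radians(d['vfov'])/2)
    v=np.array([(px[0]-d['cx'])/f,-(px[1]-d['cy'])/f,-1.0]); T=np.array(d['cam_to_world'])
    w=T[:3,:3]@v; return T[:3,3],w/np.linalg.norm(w)
def onz(d,px,z):
    o,w=ray(d,px); return o+w*(z-o[2])/w[2]
def proj(d,P):
    f=192/np.tan(np.radians(d['vfov'])/2); T=np.array(d['cam_to_world'])
    c=T[:3,:3].T@(np.array(P)-T[:3,3]); return np.array([d['cx']+f*c[0]/-c[2], d['cy']-f*c[1]/-c[2]])
def tri(rs):
    A=np.zeros((3,3));b=np.zeros(3)
    for o,w in rs:
        M=np.eye(3)-np.outer(w,w);A+=M;b+=M@o
    return np.linalg.solve(A,b)
E
python3 - <<'E'
from h import *
np.set_printoptions(precision=4,suppress=True)
s=get_state();print(s)
for c in ['scene','side','wrist']:
    d=snap(c,c+'0.png'); print(c,{k:v for k,v in d.items() if k not in('color',)})
    for t in ['guide','line','strip_front','clamp_tip','clamp_hinge','marker','tape_roll','strip']:
        r=place_of(t,c); print(t,[(np.round(x['location'],1),round(x['p'],2)) for x in r[:2]], [np.round(onz(d,x['location'],.017),4) for x in r[:1]])
E
```

```text
pics
{'time': 0.0, 'qpos': array([ 1.024 ,  0.2872,  1.5782,  0.    ,  1.2786, -0.15  ]), 'dq': array([-0.0002,  0.0016, -0.0004, -0.0014, -0.0009,  0.0003]), 'joint_efforts': array([ -0.0006, -40.5966, -29.2633,  -0.0001,   0.0057,   0.    ]), 'eef_pos': array([0.2605, 0.622 , 0.2469]), 'tcp_rot': array([ 0.1971,  0.9804, -0.0011, -0.0004]), 'contact_force': array([ 0.3583, -0.1615, -0.5454]), 'wrist_torque': array([ 0.0568, -0.0003,  0.0041]), 'opening': 0.9982011291351172}
scene {'vfov': 54.912609876623755, 'cx': 256.5210565045592, 'cy': 187.49936516010604, 'cam_to_world': array([[-0.7773,  0.328 , -0.5369,  0.0282],
       [-0.629 , -0.3879,  0.6737,  0.4244],
       [ 0.0127,  0.8614,  0.5078,  0.4843],
       [ 0.    ,  0.    ,  0.    ,  1.    ]])}
guide [(array([171.7, 234. ]), 0.75)] [array([0.5369, 0.0618, 0.017 ])]
line [(array([221.6, 208. ]), 0.95)] [array([ 0.5251, -0.073 ,  0.017 ])]
strip_front [(array([203.9, 212.9]), 0.76)] [array([ 0.5416, -0.0335,  0.017 ])]
clamp_tip [(array([146.5, 219.7]), 0.65)] [array([0.6173, 0.0639, 0.017 ])]
clamp_hinge [(array([129.6, 222.
[... 917 characters left out ...]
70.9]), 0.67)] [array([0.6287, 0.086 , 0.017 ])]
marker [(array([320.7, 224.1]), 0.63), (array([225.4, 260.5]), 0.42)] [array([ 0.3642, -0.0172,  0.017 ])]
tape_roll [(array([259.8, 138.2]), 0.64)] [array([ 0.472, -0.342,  0.017])]
strip [(array([222.6, 271.5]), 0.98)] [array([0.569 , 0.0908, 0.017 ])]
wrist {'vfov': 66.96773676931451, 'cx': 254.9866989672199, 'cy': 189.205029475732, 'cam_to_world': array([[ 0.3863, -0.8827, -0.2674,  0.1935],
       [ 0.9224,  0.3697,  0.1121,  0.6513],
       [-0.0001, -0.2899,  0.957 ,  0.3739],
       [ 0.    ,  0.    ,  0.    ,  1.    ]])}
guide [] []
line [] []
strip_front [] []
clamp_tip [] []
clamp_hinge [] []
marker [] []
tape_roll [] []
strip [] []
```

View pics/scene0.png

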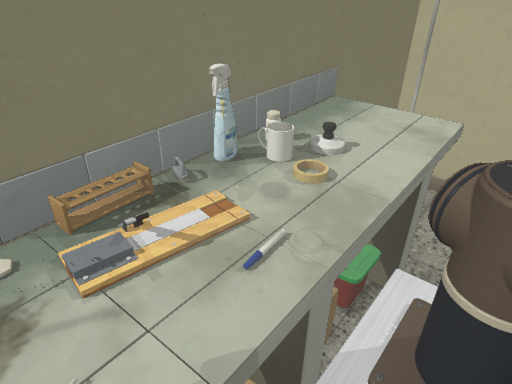

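View pics/side0.png

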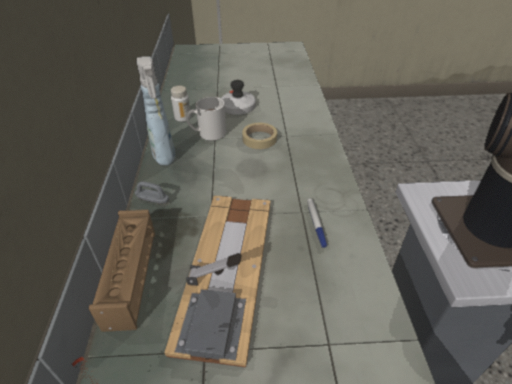

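```bash
python3 -m crank '[[1,-3.6,-3.4,0,0,0,0],[1,-3.6,-3.4,0,0,0,0],[1,-3.6,-3.4,0,0,0,0],[1,-3.6,-3.4,0,0,0,0],[1,-3.6,-3.4,0,0,0,0]]' 60; python3 -m crank '[[1,-3.6,-3.4,0,0,0,0],[1,-3.6,-3.4,0,0,0,0],[1,-3.6,-3.4,0,0,0,0],[1,-3.6,-3.4,0,0,0,0],[1,-3.6,-3.4,0,0,0,0]]'
```

```text
time: 1.85
eef_pos: [0.3615, 0.3945, 0.2485]
tcp_rot: [0.197, 0.98, 0.0, 0.0]
contact_force: [1.7, 0.0, 0.4]
opening: 0.145
time: 2.35
eef_pos: [0.4619, 0.168, 0.2488]
tcp_rot: [0.197, 0.98, 0.0, 0.001]
contact_force: [0.5, 1.1, 0.4]
opening: -0.001
```

```bash
python3 -m crank '[[1,-3.4,-3.4,0,0,0,-2.5],[1,-3.4,-3.4,0,0,0,-2.5],[1,-3.4,-3.4,0,0,0,-2.5],[1,-3.0,-3.0,0,0,0,-3],[1,0,0,0,0,0,0]]'; python3 - <<'E'
from h import *
np.set_printoptions(precision=4,suppress=True)
s=get_state();print(s['eef_pos'],s['tcp_rot'],s['contact_force'])
c='wrist'
d=snap(c,'wrist1.png'); print(d['cam_to_world'])
for t in ['guide','line','strip_front','clamp_tip','clamp_hinge','marker','tape_roll','strip']:
        r=place_of(t,c); print(t,[(np.round(x['location'],1),round(x['p'],2)) for x in r[:2]], [np.round(onz(d,x['location'],.017),4) for x in r[:1]])
E
```

```text
time: 2.85
eef_pos: [0.5448, -0.0021, 0.2486]
tcp_rot: [0.109, 0.994, -0.001, 0.001]
contact_force: [0.6, 0.7, 0.5]
opening: -0.004
[ 0.5448 -0.0021  0.2486] [ 0.109   0.994  -0.0007  0.0008] [0.5876 0.6627 0.538 ]
[[ 0.2166 -0.9339 -0.2845  0.4732]
 [ 0.9763  0.2069  0.0641  0.0142]
 [-0.0011 -0.2916  0.9565  0.374 ]
 [ 0.      0.      0.      1.    ]]
guide [] []
line [(array([194.3, 170.5]), 0.77)] [array([ 0.5388, -0.0791,  0.017 ])]
strip_front [(array([231.5, 166.1]), 0.82)] [array([ 0.5434, -0.0319,  0.017 ])]
clamp_tip [(array([375.4, 138.3]), 0.95)] [array([0.5478, 0.1478, 0.017 ])]
clamp_hinge [(array([347. , 208.6]), 0.92)] [array([0.6315, 0.1024, 0.017 ])]
marker [(array([192. ,  22.7]), 0.79)] [array([ 0.3784, -0.0358,  0.017 ])]
tape_roll [] []
strip [(array([325.2, 161. ]), 0.64)] [array([0.5624, 0.0839, 0.017 ])]
```

View pics/wrist1.png

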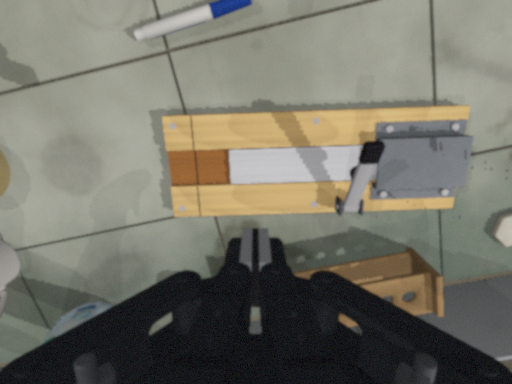

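```bash
python3 - <<'E'
import cv2
im=cv2.imread('pics/wrist1.png')
cv2.imwrite('pics/w1crop.png',cv2.resize(im[95:225,155:285],None,fx=6,fy=4.6,interpolation=cv2.INTER_CUBIC))
cv2.imwrite('pics/w1b.png',cv2.resize(im[95:225,155:485],None,fx=2.4,fy=2.4,interpolation=cv2.INTER_CUBIC))
E
```

```text
(no output)
```

View pics/w1crop.png

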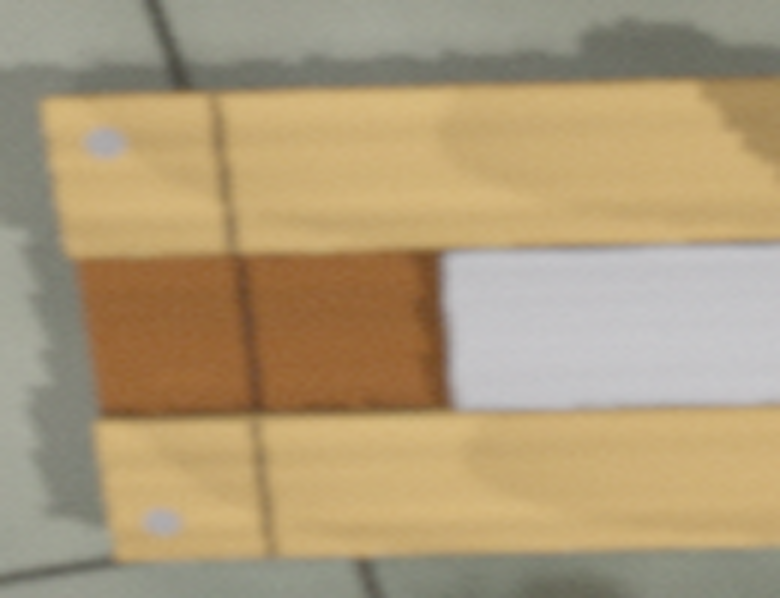

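View pics/w1b.png

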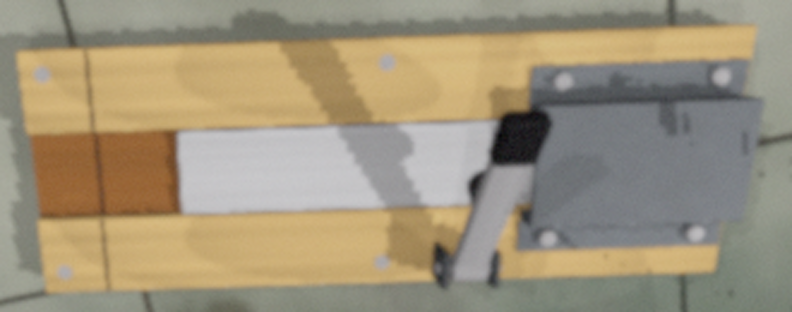

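```bash
cat >> h.py <<'E'
from scipy.optimize import least_squares
def fitguide(obs):  # list of (d, px, guide pt)
    def G(p,q): 
        c,s=np.cos(p[2]),np.sin(p[2]); return np.array([p[0]+c*q[0]-s*q[1],p[1]+s*q[0]+c*q[1],q[2]+(p[3] if len(p)>3 else 0)])
    f=lambda p: np.concatenate([proj(d,G(p,q))-px for d,px,q in obs])
    r=least_squares(f,[.555,.05,-.2]); return r,G
E
cat > a.py <<'E'
from h import *
np.set_printoptions(precision=4,suppress=True)
d={'vfov':66.96773676931451,'cx':254.9866989672199,'cy':189.205029475732,'cam_to_world':np.array([[ 0.2166,-0.9339,-0.2845,0.4732],[ 0.9763,0.2069,0.0641,0.0142],[-0.0011,-0.2916,0.9565,0.374 ],[0,0,0,1]])}
obs=[((162,116.3),(-.065,-.165)),((174.2,216.7),(.065,-.165)),((470.4,105),(-.065,.202)),((453.3,208.3),(.065,.202)),((190.8,116.1),(-.065,-.13)),((200,215.2),(.065,-.13))]
r,G=fitguide([(d,np.array(p),np.array([*q,.017])) for p,q in obs])
print(r.x,np.degrees(r.x[2]),r.fun)
c,s=np.cos(r.x[2]),np.sin(r.x[2])
def inv(P): v=P[:2]-r.x[:2]; return np.array([c*v[0]+s*v[1],-s*v[0]+c*v[1]])
for p in [(229.2,149.8),(230.3,183.7)]: print('front',inv(onz(d,p,.018)))
for p in [(190.8,116.1),(200,215.2)]: print('line',inv(onz(d,p,.017)))
# tip
tip=(375.4,138.3)
for th in np.arange(.4,.8,.05):
    q=np.array([.052-.107*np.cos(th),.062,.032+.107*np.sin(th)]); print(th,proj(d,G(r.x,q)),G(r.x,q))
print(G(r.x,[-.0,-.055,.018]))
E
python3 a.py
```

```text
[ 0.5602  0.0513 -0.1838] -10.52878372439668 [-0.5275 -0.1598 -0.1258  0.4294  0.6626  0.091  -0.3221 -0.0451 -0.1149
 -1.0024  0.419   1.0912]
front [-0.0221 -0.0865]
front [ 0.0213 -0.0877]
line [-0.0638 -0.13  ]
line [ 0.0635 -0.1304]
0.4 [368.7218 129.7003] [0.5257 0.1208 0.0737]
0.45 [370.3611 132.3959] [0.5279 0.1204 0.0785]
0.5 [371.981  135.3991] [0.5303 0.1199 0.0833]
0.55 [373.5732 138.7089] [0.533  0.1194 0.0879]
0.6 [375.1294 142.3218] [0.5358 0.1189 0.0924]
0.6499999999999999 [376.6407 146.232 ] [0.5389 0.1183 0.0968]
0.7 [378.0984 150.431 ] [0.5422 0.1177 0.1009]
0.75 [379.4932 154.9074] [0.5457 0.1171 0.1049]
[ 0.5501 -0.0028  0.018 ]
```

```bash
python3 - <<'E'
import plant
print([ (n,getattr(plant,n)) for n in dir(plant) if not n.startswith('__') and not callable(getattr(plant,n))])
E
python3 -m crank '[[1,-0.5,-0.45,4,0,0,-2],[1,0,0,4,0,0,0],[1,0,0,4,0,0,0],[1,0,0,3,0,0,0],[1,0,0,0,0,0,0]]'
```

```text
[('tip_extent', 0.017)]
time: 3.8
eef_pos: [0.5429, -0.0021, 0.0934]
tcp_rot: [0.089, 0.996, 0.001, -0.005]
contact_force: [-1.3, -0.0, -1.0]
opening: 0.002
```

```bash
python3 -m crank '[[1,0,0,0,0,0,0],[1,0,0,0,0,0,0]]';python3 - <<'E'
from h import *
d=snap('side','side1.png'); d=snap('wrist','wrist2.png')
print(get_state()['eef_pos'],d['cam_to_world'][:3,3])
E
```

```text
time: 4.0
eef_pos: [0.5486, -0.0034, 0.1009]
tcp_rot: [0.089, 0.996, -0.0, 0.002]
contact_force: [0.0, -0.1, -0.2]
opening: -0.001
[ 0.54854894 -0.00350775  0.10093216] [0.47613196 0.00989108 0.22624664]
```

View pics/wrist2.png

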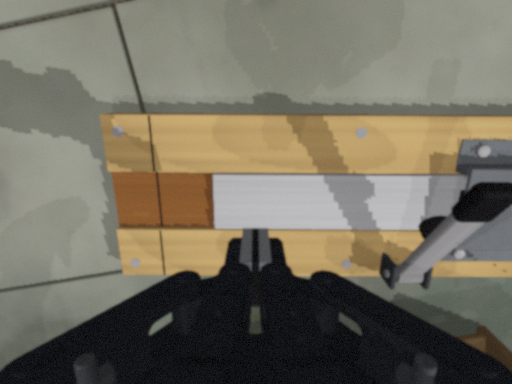

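View pics/side1.png

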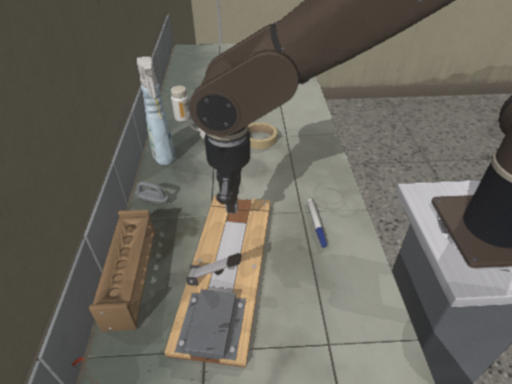

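```bash
python3 -m crank '[[1,0,-0.4,2,0,0,0],[1,0,0,2,0,0,0],[1,0,0,1.5,0,0,0],[1,0,0,0,0,0,0],[1,0,0,0,0,0,0]]'; python3 - <<'E'
from h import *
d=snap('wrist','wrist3.png');d=snap('side','side2.png')
print(get_state()['eef_pos'],get_state()['contact_force'])
E
```

```text
time: 4.6
eef_pos: [0.5466, -0.0073, 0.0439]
tcp_rot: [0.089, 0.996, -0.0, 0.0]
contact_force: [1.1, 0.2, -0.4]
opening: -0.0
[ 0.54715996 -0.00739549  0.04462528] [-0.37202727 -0.14609637  0.43362038]
```

View pics/wrist3.png

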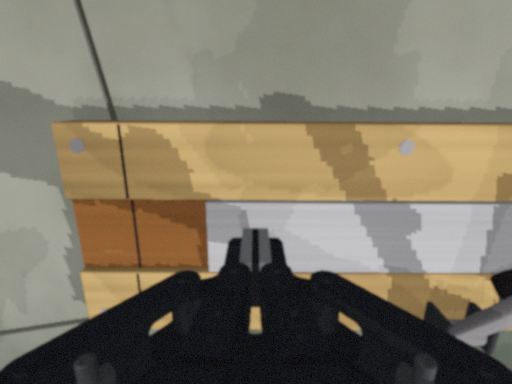

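```bash
python3 -m crank '[[1,0,0,0.4,0,0,0],[1,0,0,0.2,0,0,0],[1,0,0,0.1,0,0,0]]'; python3 -m crank '[[1,0,0,0.1,0,0,0],[1,0,0,0,0,0,0]]'
```

```text
time: 5.0
eef_pos: [0.5461, -0.0072, 0.0363]
tcp_rot: [0.089, 0.996, 0.0, -0.0]
contact_force: [-0.1, -1.0, -0.4]
opening: -0.003
time: 5.2
eef_pos: [0.546, -0.0073, 0.0352]
tcp_rot: [0.089, 0.996, 0.0, -0.0]
contact_force: [-0.7, -0.6, 0.8]
opening: 0.0
```

```bash
python3 -m crank '[[1,0,0,0.05,0,0,0],[1,0,0,0,0,0,0]]'; python3 -m crank '[[1,0,0,0.05,0,0,0],[1,0,0,0,0,0,0]]';  python3 -m crank '[[1,0,0,0.05,0,0,0],[1,0,0,0,0,0,0]]'
```

```text
time: 5.4
eef_pos: [0.5464, -0.0073, 0.035]
tcp_rot: [0.089, 0.996, -0.0, 0.0]
contact_force: [0.6, 0.2, 1.1]
opening: -0.001
time: 5.6
eef_pos: [0.5468, -0.0074, 0.035]
tcp_rot: [0.089, 0.996, -0.0, 0.001]
contact_force: [-0.3, 0.7, 2.4]
opening: 0.002
time: 5.8
eef_pos: [0.547, -0.0075, 0.0349]
tcp_rot: [0.089, 0.996, -0.0, 0.001]
contact_force: [-1.0, 0.4, 6.1]
opening: -0.0
```

```bash
python3 -m crank '[[1,0,0,0.05,0,0,0],[1,0,0,0,0,0,0]]'; python3 - <<'E'
from h import *
print(get_state()['eef_pos'],get_state()['contact_force'])
E
python3 -m crank '[[1,0,0,0.04,0,0,0],[1,0,0,0,0,0,0]]'
```

```text
time: 6.0
eef_pos: [0.547, -0.0074, 0.0349]
tcp_rot: [0.089, 0.996, -0.0, 0.001]
contact_force: [-2.5, -0.4, 8.3]
opening: 0.004
[ 0.54703919 -0.00743953  0.03487076] [-2.46461567 -0.38347409  8.28973403]
time: 6.2
eef_pos: [0.5471, -0.0075, 0.0348]
tcp_rot: [0.089, 0.996, -0.0, 0.001]
contact_force: [-2.6, 0.1, 10.8]
opening: -0.004
```

```bash
python3 -m crank '[[1,0,0,0.03,0,0,0],[1,0,0,0,0,0,0]]'; python3 -m crank '[[1,0,-0.15,0,0,0,0],[1,0,-0.15,0,0,0,0],[1,0,0,0,0,0,0]]'
```

```text
time: 6.4
eef_pos: [0.5471, -0.0075, 0.0348]
tcp_rot: [0.089, 0.996, -0.0, 0.001]
contact_force: [-3.8, -0.1, 12.1]
opening: -0.001
time: 6.7
eef_pos: [0.5476, -0.0102, 0.0349]
tcp_rot: [0.089, 0.996, 0.0, 0.002]
contact_force: [-0.0, 2.4, 9.1]
opening: -0.002
```

```bash
cat > m.py <<'E'
from h import *
import sys
# guide-frame: front edge & line along a given image measurement; saves crop
d=snap('wrist',sys.argv[1])
im=cv2.imread('pics/'+sys.argv[1]); cv2.imwrite('pics/c_'+sys.argv[1],cv2.resize(im[100:300,40:300],None,fx=3,fy=3,interpolation=cv2.INTER_CUBIC))
np.save('last.npy',np.array(d['cam_to_world'])); s=get_state();print(np.round(s['eef_pos'],4),np.round(s['contact_force'],1))
E
python3 m.py w4.png; python3 -m crank '[[1,0,0,0.05,0,0,0],[1,0,0,0,0,0,0]]'
```

```text
[ 0.5476 -0.0102  0.0348] [-0.8  1.5  9.1]
time: 6.95
eef_pos: [0.5477, -0.0102, 0.0348]
tcp_rot: [0.089, 0.996, 0.0, 0.002]
contact_force: [-1.8, 1.4, 12.5]
opening: -0.002
```

View pics/c_w4.png

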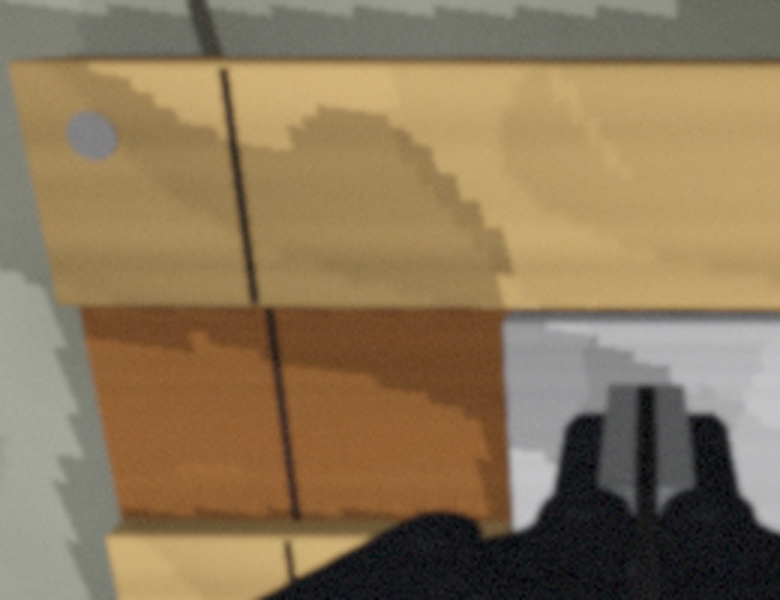

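```bash
cat > g.py <<'E'
from h import *
import sys
# args: line pts (2, on -x rail, z.017) and front pts(1+) in crop px -> gap in mm along guide y
a=[float(x) for x in sys.argv[1:]]
T=np.load('last.npy'); d={'vfov':66.96773676931451,'cx':254.9866989672199,'cy':189.205029475732,'cam_to_world':T}
P=[(40+a[i]/3,100+a[i+1]/3) for i in range(0,len(a),2)]
th=-.1838; y=np.array([-np.sin(th),np.cos(th)]); x=np.array([np.cos(th),np.sin(th)]);o=np.array([.5602,.0513])
L=[onz(d,p,.017)[:2]-o for p in P[:2]]; F=[onz(d,p,.018)[:2]-o for p in P[2:]]
for l in L: print('line',l@x,l@y)
for f in F: print('front',f@x,f@y)
yl=np.mean([l@y for l in L]); print('gap mm',[(f@y-yl)*1000 for f in F])
E
python3 g.py 224 70 253 303 504 320 510 525
```

```text
line -0.06369362303960212 -0.13035745805077592
line -0.02404280113526536 -0.13075833745574258
front -0.021457011815507576 -0.0870583823821571
front 0.019574819394915136 -0.08768851958131406
gap mm [np.float64(43.49951537110216), np.float64(42.86937817194521)]
```

```bash
python3 -m crank '[[1,0,-0.1,0.01,0,0,0],[1,0,-0.2,0.01,0,0,0]]'; python3 -m crank '[[1,0,-0.2,0.01,0,0,0]]';  python3 -m crank '[[1,0,-0.2,0,0,0,0]]'
```

```text
time: 7.15
eef_pos: [0.5473, -0.0127, 0.0348]
tcp_rot: [0.089, 0.996, 0.001, 0.002]
contact_force: [-1.7, 3.5, 13.4]
opening: 0.004
time: 7.25
eef_pos: [0.5469, -0.0147, 0.0348]
tcp_rot: [0.09, 0.996, 0.001, 0.002]
contact_force: [-2.3, 3.9, 14.8]
opening: -0.0
time: 7.35
eef_pos: [0.5466, -0.0167, 0.0348]
tcp_rot: [0.089, 0.996, 0.001, 0.002]
contact_force: [-1.3, 3.5, 14.0]
opening: -0.001
```

```bash
python3 -m crank '[[1,0,-0.2,0,0,0,0]]'; python3 -m crank '[[1,0,-0.2,0,0,0,0]]';python3 m.py w5.png
```

```text
time: 7.45
eef_pos: [0.5463, -0.0187, 0.0348]
tcp_rot: [0.09, 0.996, 0.001, 0.002]
contact_force: [-1.2, 3.7, 13.4]
opening: -0.002
time: 7.55
eef_pos: [0.5459, -0.0207, 0.0347]
tcp_rot: [0.09, 0.996, 0.001, 0.002]
contact_force: [-1.7, 3.4, 13.3]
opening: 0.003
[ 0.5458 -0.0209  0.0347] [-1.7  3.3 15. ]
```

View pics/c_w5.png

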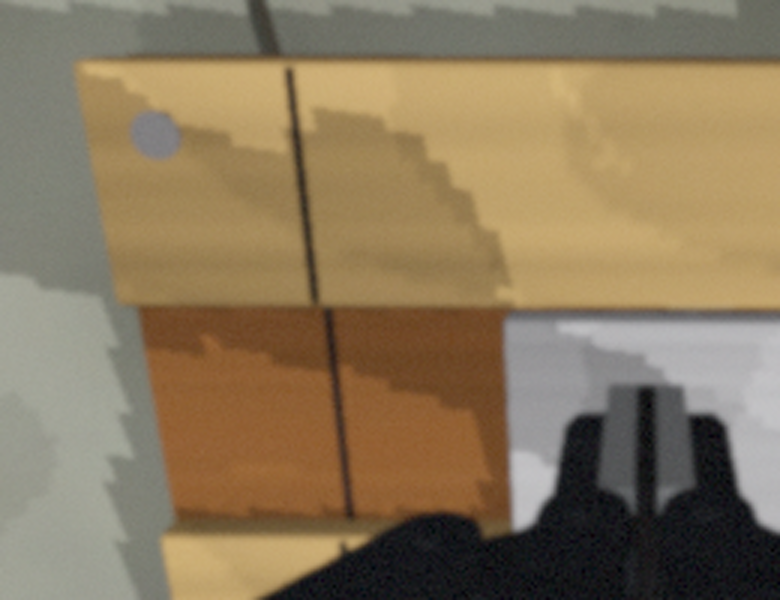

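```bash
python3 g.py 289 70 314 303 504.5 320 510 525; python3 -m crank '[[1,0,-0.2,-0.01,0,0,0],[1,0,-0.2,0,0,0,0]]';  python3 -m crank '[[1,0,-0.2,0,0,0,0],[1,0,-0.2,0,0,0,0]]';python3 -m crank '[[1,0,-0.2,0,0,0,0],[1,0,-0.2,0,0,0,0]]'
```

```text
line -0.06357644747053987 -0.13044026742323395
line -0.023965848944035285 -0.13067009206912586
front -0.021322170526620932 -0.0975324414014507
front 0.019667570092599226 -0.09825419018250442
gap mm [np.float64(33.02273834472921), np.float64(32.3009895636755)]
time: 7.8
eef_pos: [0.5452, -0.0246, 0.0348]
tcp_rot: [0.09, 0.996, 0.001, 0.002]
contact_force: [-1.0, 3.0, 12.9]
opening: -0.002
time: 8.0
eef_pos: [0.5444, -0.0286, 0.0347]
tcp_rot: [0.09, 0.996, 0.001, 0.002]
contact_force: [-1.7, 2.2, 12.8]
opening: 0.001
time: 8.2
eef_pos: [0.5437, -0.0326, 0.0347]
tcp_rot: [0.09, 0.996, 0.001, 0.002]
contact_force: [-1.0, 3.5, 12.4]
opening: -0.003
```

```bash
python3 -m crank '[[1,0,-0.2,0.01,0,0,0],[1,0,-0.2,0,0,0,0]]';  python3 -m crank '[[1,0,-0.2,0,0,0,0],[1,0,-0.2,0,0,0,0]]';python3 -m crank '[[1,0,-0.2,0,0,0,0],[1,0,-0.2,0,0,0,0]]';  python3 m.py w6.png
```

```text
time: 8.4
eef_pos: [0.543, -0.0365, 0.0347]
tcp_rot: [0.09, 0.996, 0.001, 0.002]
contact_force: [-2.0, 3.9, 13.1]
opening: -0.001
time: 8.6
eef_pos: [0.5422, -0.0405, 0.0347]
tcp_rot: [0.09, 0.996, 0.001, 0.002]
contact_force: [-3.5, 4.0, 13.9]
opening: 0.005
time: 8.8
eef_pos: [0.5415, -0.0444, 0.0347]
tcp_rot: [0.09, 0.996, 0.001, 0.002]
contact_force: [-1.5, 3.9, 11.7]
opening: 0.003
[ 0.5415 -0.0446  0.0347] [-1.4  3.7 14.2]
```

View pics/c_w6.png

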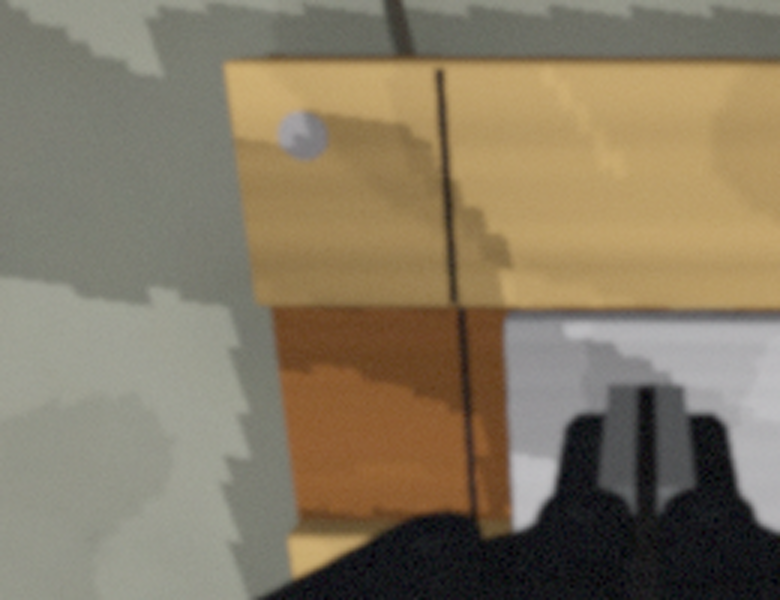

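```bash
python3 g.py 440 70 454 303 505 320 510.5 525; python3 -m crank '[[1,0,-0.2,0,0,0,0],[1,0,-0.2,0,0,0,0]]';  python3 -m crank '[[1,0,-0.1,0,0,0,0],[1,0,-0.1,0,0,0,0]]';python3 m.py w7.png
```

```text
line -0.06367240924113499 -0.13032911930356916
line -0.024063795652109442 -0.13044789132718043
front -0.02132488011412394 -0.12155112327007972
front 0.019642128062254138 -0.122261805797657
gap mm [np.float64(8.837382045295078), np.float64(8.1266995177178)]
time: 9.05
eef_pos: [0.5408, -0.0483, 0.0347]
tcp_rot: [0.089, 0.996, 0.001, 0.002]
contact_force: [-2.5, 3.5, 13.8]
opening: -0.002
time: 9.25
eef_pos: [0.5404, -0.0503, 0.0347]
tcp_rot: [0.09, 0.996, 0.001, 0.002]
contact_force: [-1.7, 3.3, 13.2]
opening: 0.0
[ 0.5404 -0.0504  0.0347] [-2.7  3.  13.9]
```

View pics/c_w7.png

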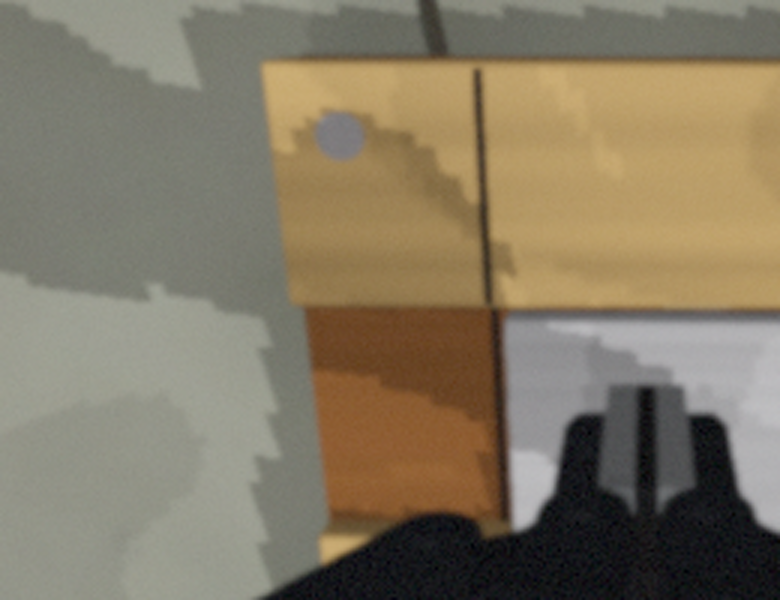

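```bash
python3 g.py 478 70 489 303 505 320 510.5 525; python3 -m crank '[[1,0,-0.1,0,0,0,0],[1,0,-0.1,0,0,0,0],[1,0,0,0,0,0,0]]';  python3 m.py w8.png
```

```text
line -0.06370411930470657 -0.13024989679957732
line -0.024096778836030223 -0.13038392450711123
front -0.021333011050671598 -0.12756947221797876
front 0.019627295028617903 -0.1282813962368511
gap mm [np.float64(2.7474384353655124), np.float64(2.0355144164931893)]
time: 9.6
eef_pos: [0.54, -0.0524, 0.0346]
tcp_rot: [0.09, 0.996, 0.0, 0.002]
contact_force: [-2.8, 3.0, 13.8]
opening: 0.002
[ 0.54   -0.0524  0.0347] [-1.7  2.7 13.5]
```

View pics/c_w8.png

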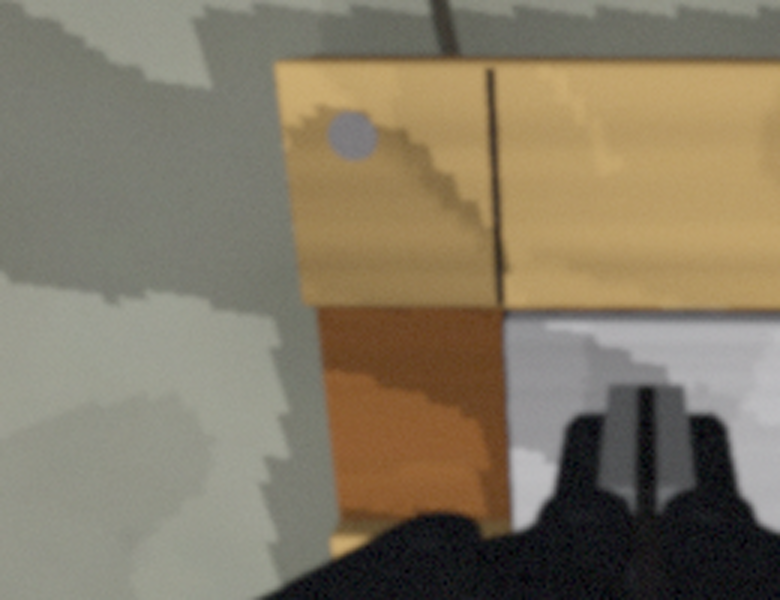

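```bash
python3 g.py 491 70 500 303 504.7 320 510.5 525; python3 -m crank '[[1,0,-0.05,0,0,0,0],[1,0,0,0,0,0,0]]';  python3 m.py w9.png
```

```text
line -0.06371156016131133 -0.1302636719798473
line -0.024102638490735323 -0.1305689236936449
front -0.02133095627962958 -0.12971762662817138
front 0.019627895405308897 -0.1303745259756125
gap mm [np.float64(0.6986712085747249), np.float64(0.04177186113360487)]
time: 9.85
eef_pos: [0.5399, -0.0528, 0.0346]
tcp_rot: [0.09, 0.996, 0.0, 0.002]
contact_force: [-1.6, 4.4, 13.4]
opening: -0.005
[ 0.5399 -0.0528  0.0347] [-2.3  3.4 14.1]
```

View pics/c_w9.png

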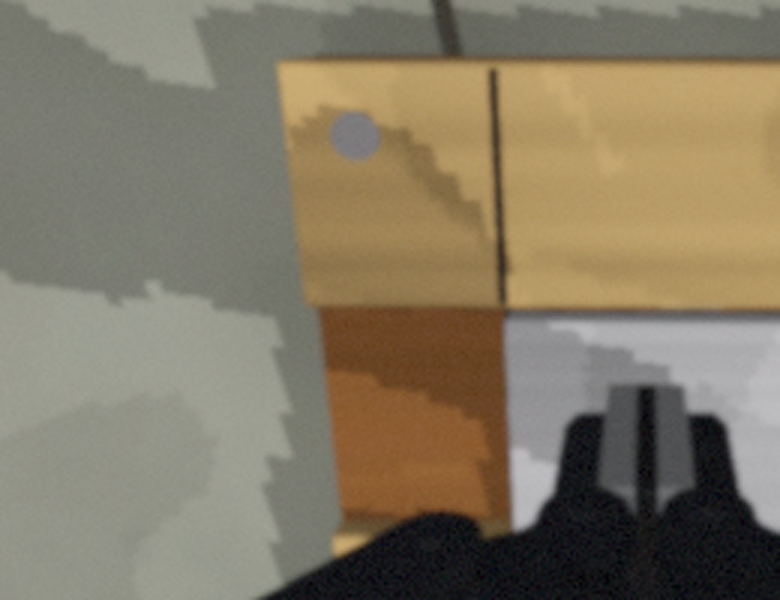

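```bash
python3 -m crank '[[1,0,0,-0.1,0,0,0],[1,0,0,-0.2,0,0,0],[1,0,0,-2,0,0,0],[1,0,0,-4,0,0,0],[1,0,0,-3,0,0,0]]';  python3 -m crank '[[1,0,0,0,0,0,0],[1,0,0,0,0,0,0]]';python3 - <<'E'
from h import *
np.set_printoptions(precision=4,suppress=True)
s=get_state();print(s['eef_pos'],s['tcp_rot'],s['contact_force'])
c='wrist'
d=snap(c,'wrist10.png'); np.save('last.npy',d['cam_to_world'])
im=cv2.imread('pics/wrist10.png');cv2.imwrite('pics/c10.png',cv2.resize(im[100:300,40:300],None,fx=3,fy=3,interpolation=cv2.INTER_CUBIC))
for t in ['line','strip_front','clamp_tip','clamp_hinge']:
        r=place_of(t,c); print(t,[(np.round(x['location'],1),round(x['p'],2)) for x in r[:2]], [np.round(onz(d,x['location'],.017),4) for x in r[:1]])
E
```

```text
time: 10.4
eef_pos: [0.5373, -0.053, 0.1254]
tcp_rot: [0.089, 0.996, 0.0, -0.001]
contact_force: [0.6, -0.6, 0.0]
opening: -0.001
time: 10.6
eef_pos: [0.5377, -0.0531, 0.1247]
tcp_rot: [0.089, 0.996, -0.0, 0.0]
contact_force: [0.0, -0.2, -0.5]
opening: 0.001
[ 0.5377 -0.0531  0.1247] [ 0.0892  0.996  -0.0001  0.0001] [ 0.0255 -0.2106 -0.4846]
line [(array([222.7, 196. ]), 0.73)] [array([ 0.5363, -0.0802,  0.017 ])]
strip_front [(array([224.2, 195.9]), 0.65)] [array([ 0.5365, -0.079 ,  0.017 ])]
clamp_tip [] []
clamp_hinge [(array([452.3, 259.5]), 0.59)] [array([0.6325, 0.1119, 0.017 ])]
```

View pics/c10.png

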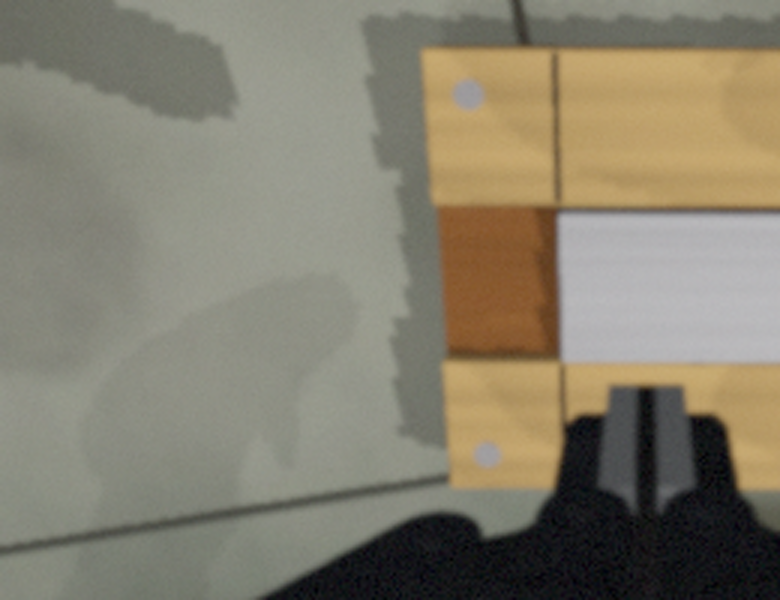

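View pics/wrist10.png

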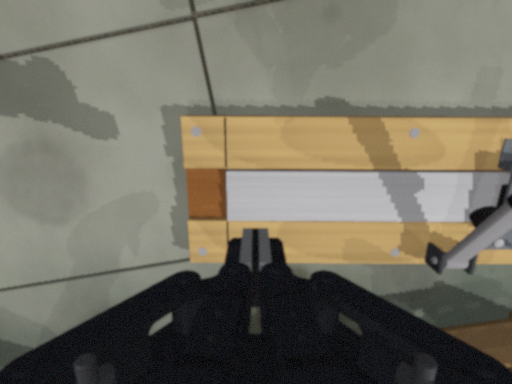

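```bash
python3 -m crank '[[1,0,1,-3.5,0,0,0],[1,0.6,4,-1,0,0,0],[1,1,4,0,0,0,0],[1,1,4,0,0,0,0],[1,0.3,3.9,0,0,0,0]]';  python3 -m crank '[[1,0,0,0,0,0,0],[1,0,0,0,0,0,0]]';python3 - <<'E'
from h import *
np.set_printoptions(precision=4,suppress=True)
s=get_state();print(s['eef_pos'],s['tcp_rot'],s['contact_force'])
for c in ['wrist','side','scene']:
    d=snap(c,c+'11.png')
    for t in ['clamp_tip','clamp_hinge']:
        r=place_of(t,c); print(t,[(np.round(x['location'],1),round(x['p'],2)) for x in r[:2]])
    for th in [.5,.55,.6]:
        c_,s_=np.cos(-.1838),np.sin(-.1838);q=[.052-.107*np.cos(th),.062,.032+.107*np.sin(th)]
        print(th,proj(d,[.5602+c_*q[0]-s_*q[1],.0513+s_*q[0]+c_*q[1],q[2]]))
E
```

```text
time: 11.35
eef_pos: [0.5382, 0.12, 0.1688]
tcp_rot: [0.089, 0.996, -0.0, -0.001]
contact_force: [0.5, -0.4, 0.2]
opening: -0.0
time: 11.55
eef_pos: [0.5388, 0.1191, 0.1688]
tcp_rot: [0.088, 0.996, -0.0, -0.001]
contact_force: [0.2, -0.7, -0.3]
opening: -0.004
[0.5388 0.1191 0.1688] [ 0.0881  0.9961 -0.0003 -0.0009] [ 0.1792 -0.7165 -0.289 ]
clamp_tip [(array([251.7, 199.5]), 0.71)]
clamp_hinge []
0.5 [253.6979 190.3701]
0.55 [253.6453 195.606 ]
0.6 [253.59   201.2523]
clamp_tip [(array([242. , 258.6]), 0.92), (array([242.1, 208.8]), 0.22)]
clamp_hinge [(array([190.4, 273.6]), 0.92), (array([242.5, 207.2]), 0.17)]
0.5 [242.6583 261.4047]
0.55 [241.011  259.5647]
0.6 [239.2185 257.7461]
clamp_tip [(array([144. , 216.9]), 0.74)]
clamp_hinge [(array([125. , 224.3]), 0.97)]
0.5 [145.4664 221.5697]
0.55 [144.4503 218.8512]
0.6 [143.3872 216.1353]
```

View pics/wrist11.png

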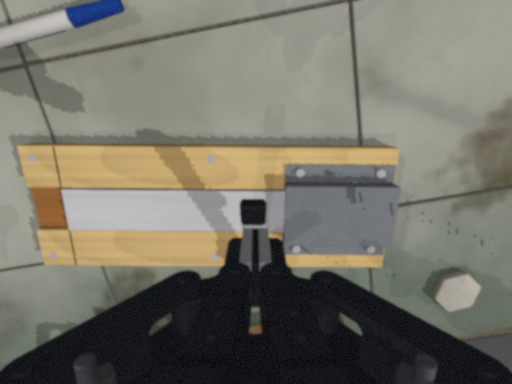

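View pics/side11.png

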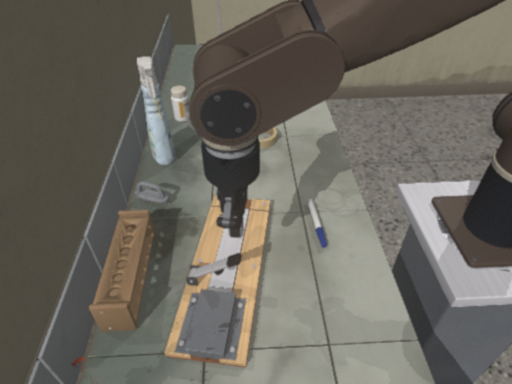

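```bash
python3 -m crank '[[1,0,0,2.5,0,0,0],[1,0,0,2,0,0,0],[1,0,0,0.5,0,0,0],[1,0,0,0.5,0,0,0]]';  python3 -m crank '[[1,0,0,0.5,0,0,0],[1,0,0,0.5,0,0,0],[1,0,0,0.5,0,0,0]]';python3 -m crank '[[1,0,0,0.5,0,0,0],[1,0,0,0.5,0,0,0],[1,0,0,0.5,0,0,0]]'; python3 - <<'E'
from h import *
snap('wrist','wrist12.png')
E
```

```text
time: 12.4
eef_pos: [0.5394, 0.1183, 0.1146]
tcp_rot: [0.089, 0.996, -0.0, -0.0]
contact_force: [-1.3, 0.7, 0.3]
opening: 0.002
time: 12.7
eef_pos: [0.5401, 0.1184, 0.1004]
tcp_rot: [0.089, 0.996, 0.0, 0.001]
contact_force: [-0.2, 0.1, 0.8]
opening: -0.002
time: 13.0
eef_pos: [0.5394, 0.1184, 0.0845]
tcp_rot: [0.089, 0.996, 0.0, 0.0]
contact_force: [-0.5, -0.0, 1.3]
opening: 0.0
```

View pics/wrist12.png

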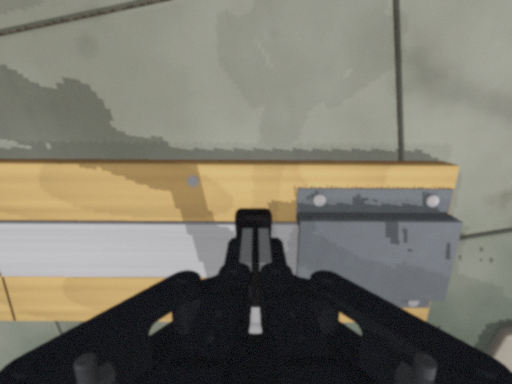

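Lever follows under the tips (grip end visible at (253,212)). Continue down.

```bash
python3 -m crank '[[1,0,0,0.5,0,0,0],[1,0,0,0.5,0,0,0],[1,0,0,0.5,0,0,0]]';python3 -m crank '[[1,0,0,0.4,0,0,0],[1,0,0,0.3,0,0,0],[1,0,0,0.2,0,0,0]]'; python3 -m crank '[[1,0,0,0.1,0,0,0],[1,0,0,0.1,0,0,0]]'
```

```text
time: 13.35
eef_pos: [0.5393, 0.1184, 0.0694]
tcp_rot: [0.089, 0.996, -0.0, -0.0]
contact_force: [-0.1, -0.2, 0.6]
opening: 0.002
time: 13.65
eef_pos: [0.5391, 0.1184, 0.0604]
tcp_rot: [0.089, 0.996, -0.0, -0.0]
contact_force: [-1.0, -0.7, 1.5]
opening: -0.001
time: 13.85
eef_pos: [0.5394, 0.1184, 0.0588]
tcp_rot: [0.089, 0.996, 0.0, 0.0]
contact_force: [-0.7, 0.1, 0.1]
opening: 0.005
```

```bash
python3 -m crank '[[1,0,0,0.1,0,0,0],[1,0,0,0.1,0,0,0],[1,0,0,0,0,0,0]]';python3 -m crank '[[1,0,0,0.1,0,0,0],[1,0,0,0.05,0,0,0],[1,0,0,0,0,0,0]]'; python3 -m crank '[[1,0,0,0.05,0,0,0],[1,0,0,0,0,0,0]]'; python3 -m crank '[[1,0,0,0.05,0,0,0],[1,0,0,0,0,0,0]]'
```

```text
time: 14.15
eef_pos: [0.5394, 0.1184, 0.0568]
tcp_rot: [0.089, 0.996, 0.0, 0.0]
contact_force: [0.8, 0.8, -0.1]
opening: -0.003
time: 14.45
eef_pos: [0.5394, 0.1184, 0.0553]
tcp_rot: [0.089, 0.996, 0.0, 0.0]
contact_force: [0.3, -0.4, -0.1]
opening: -0.002
time: 14.65
eef_pos: [0.5394, 0.1184, 0.0548]
tcp_rot: [0.089, 0.996, 0.0, 0.0]
contact_force: [0.8, -0.8, -0.1]
opening: -0.002
time: 14.85
eef_pos: [0.5394, 0.1184, 0.0543]
tcp_rot: [0.089, 0.996, 0.0, 0.0]
contact_force: [-0.7, 0.5, -0.1]
opening: -0.0
```

```bash
python3 - <<'E'
from h import *
snap('wrist','wrist13.png'); d=snap('side','side13.png')
im=cv2.imread('pics/side13.png'); cv2.imwrite('pics/cs13.png',cv2.resize(im[180:370,150:310],None,fx=3.1,fy=3.1,interpolation=cv2.INTER_CUBIC))
E
```

```text
(no output)
```

View pics/wrist13.png

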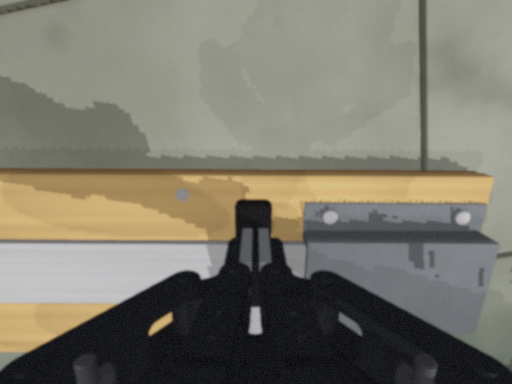

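View pics/cs13.png

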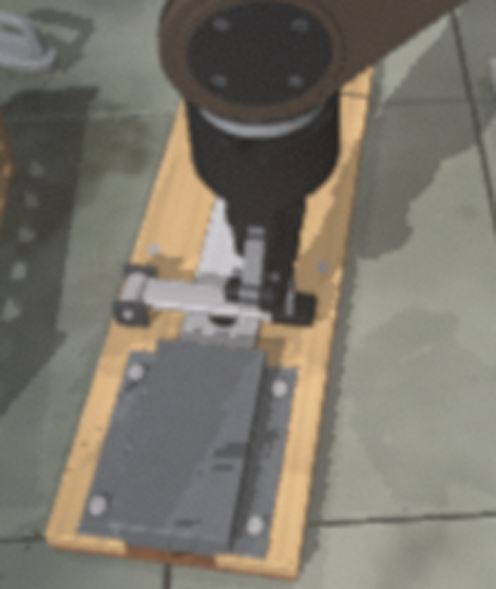

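```bash
python3 -m crank '[[1,0,0,0.05,0,0,0],[1,0,0,0,0,0,0]]'; python3 -m crank '[[1,0,0,0.05,0,0,0],[1,0,0,0,0,0,0]]';  python3 -m crank '[[1,0,0,0.05,0,0,0],[1,0,0,0,0,0,0]]'
```

```text
time: 15.15
eef_pos: [0.5394, 0.1184, 0.0539]
tcp_rot: [0.089, 0.996, 0.0, -0.0]
contact_force: [-0.7, 0.1, 0.7]
opening: 0.003
time: 15.35
eef_pos: [0.5394, 0.1184, 0.0538]
tcp_rot: [0.089, 0.996, -0.0, -0.0]
contact_force: [-1.8, -0.0, 5.3]
opening: -0.003
time: 15.55
eef_pos: [0.5394, 0.1185, 0.0538]
tcp_rot: [0.089, 0.996, -0.0, -0.0]
contact_force: [-3.1, 0.3, 7.4]
opening: 0.001
```

```bash
python3 -m crank '[[1,0,0,-0.2,0,0,0],[1,0,0,-0.5,0,0,0],[1,0,0,-2,0,0,0],[1,0,0,-4,0,0,0],[1,0,0,-4,0,0,0]]';  python3 -m crank '[[1,3,-3,-4,0,0,0],[1,3,-3,-3,0,0,0],[1,3,-3,0,0,0,0],[1,0,0,0,0,0,0],[1,0,0,0,0,0,0]]';python3 - <<'E'
from h import *
np.set_printoptions(precision=4,suppress=True)
s=get_state();print(s['eef_pos'],s['contact_force'])
for c in ['wrist','side','scene']:
    d=snap(c,c+'14.png'); im=cv2.imread('pics/'+c+'14.png')
    for t in ['line','strip_front','clamp_tip','clamp_hinge','marker','tape_roll']:
        r=place_of(t,c); print(c,t,[(np.round(x['location'],1),round(x['p'],2)) for x in r[:1]])
    for th in [0,.03,.06]:
        c_,s_=np.cos(-.1838),np.sin(-.1838);q=[.052-.107*np.cos(th),.062,.032+.107*np.sin(th)]
        print(th,proj(d,[.5602+c_*q[0]-s_*q[1],.0513+s_*q[0]+c_*q[1],q[2]]))
im=cv2.imread('pics/side14.png'); cv2.imwrite('pics/cs14.png',cv2.resize(im[180:370,150:310],None,fx=3.1,fy=3.1,interpolation=cv2.INTER_CUBIC))
E
```

```text
time: 16.05
eef_pos: [0.5385, 0.1183, 0.1599]
tcp_rot: [0.089, 0.996, -0.0, -0.001]
contact_force: [-0.3, -0.1, 0.3]
opening: 0.002
time: 16.55
eef_pos: [0.4408, 0.0499, 0.2232]
tcp_rot: [0.09, 0.996, 0.0, 0.001]
contact_force: [-0.3, -0.1, 0.6]
opening: 0.002
[0.4408 0.0499 0.2232] [-0.2702 -0.0717  0.5604]
wrist line [(array([173.4, 257.7]), 0.68)]
wrist strip_front [(array([171.2, 257.2]), 0.61)]
wrist clamp_tip [(array([324.6, 221.5]), 0.63)]
wrist clamp_hinge []
wrist marker [(array([173.6, 118.5]), 0.57)]
wrist tape_roll [(array([272.6, 248.4]), 0.68)]
0 [326.6461 221.1539]
0.03 [327.2923 222.2808]
0.06 [327.9433 223.5037]
side line [(array([241.1, 207.2]), 0.72)]
side strip_front [(array([239.7, 208.5]), 0.75)]
side clamp_tip [(array([254.8, 281.8]), 0.83)]
side clamp_hinge [(array([192. , 273.7]), 0.71)]
side marker [(array([321.2, 224.6]), 0.83)]
side tape_roll [(array([258.3, 137. ]), 0.82)]
0 [250.7542 279.7652]
0.03 [250.6998 278.7156]
0.06 [250.5914 277.6544]
scene line [(array([221.3, 207.7]), 0.78)]
scene strip_front [(array([219.8, 205. ]), 0.94)]
scene clamp_tip [(array([151.3, 247.9]), 0.68)]
scene clamp_hinge [(array([125.8, 222.2]), 0.59)]
scene marker [(array([267.8, 249.6]), 0.72)]
scene tape_roll [(array([313.7, 175. ]), 0.76)]
0 [152.4319 246.9111]
0.03 [152.1973 245.5665]
0.06 [151.938  244.1915]
```

View pics/wrist14.png

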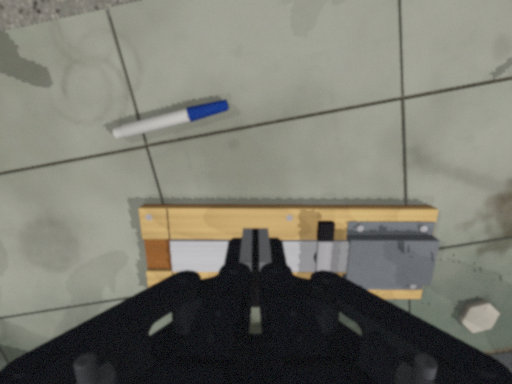

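View pics/cs14.png

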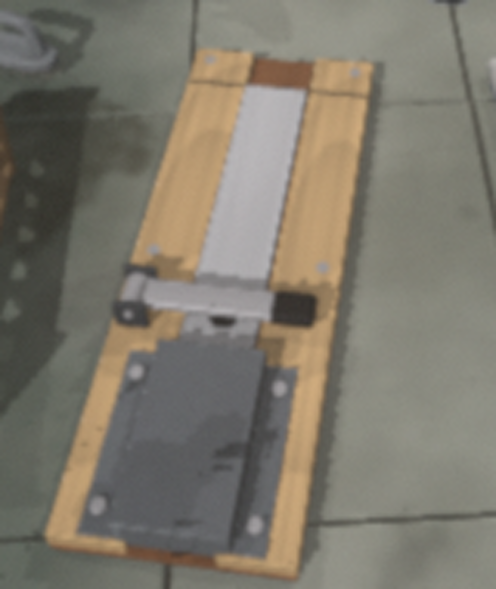

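View pics/scene14.png

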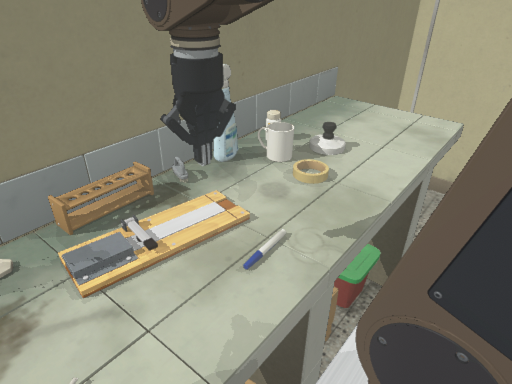

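```bash
python3 -m crank '[[1,-3,-3,-0,0,0,0],[1,-3,-3,3,0,0,0],[1,-2.5,-2.7,3,0,0,0],[1,0,0,3,0,0,0],[1,0,0,0,0,0,0]]';  python3 -m crank '[[1,0,0,0,0,0,0],[1,0,0,0,0,0,0]]';python3 m.py w15.png
```

```text
time: 18.1
eef_pos: [0.5054, -0.0491, 0.1294]
tcp_rot: [0.09, 0.996, 0.001, -0.005]
contact_force: [-1.1, 0.6, -0.2]
opening: 0.003
time: 18.3
eef_pos: [0.5093, -0.049, 0.136]
tcp_rot: [0.089, 0.996, -0.0, 0.001]
contact_force: [-0.6, 0.3, 0.3]
opening: 0.0
[ 0.5094 -0.049   0.1363] [ 0.7 -0.2  0.3]
```

View pics/c_w15.png

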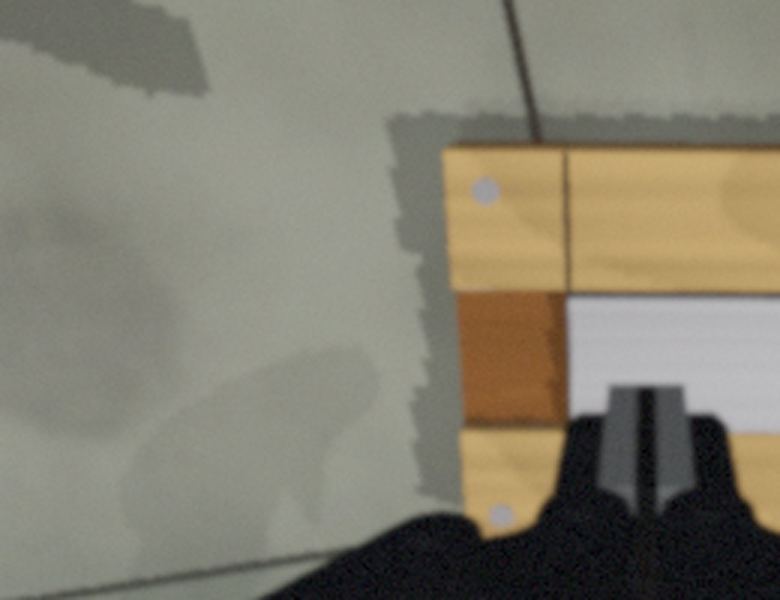

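Line at (565→568) meets the strip front at 568: unchanged, at the line. Raise the hand and hand in.

```bash
python3 -m crank '[[1,1,0,-3,0,0,0],[1,1,0,-3,0,0,0],[1,0,0,-2,0,0,0],[1,0,0,0,0,0,0],[1,0,0,0,0,0,0]]'; python3 -c "
from plant import *
print(sign_off())"
```

```text
time: 18.85
eef_pos: [0.489, -0.0454, 0.2153]
tcp_rot: [0.089, 0.996, -0.0, 0.001]
contact_force: [-0.9, -0.1, 0.6]
opening: -0.001
the job is handed in; nothing more can be done
None
```

The strip is fed to the scribed line, the clamp lever is down on it, and the job was handed in at about 18.9 s with the hand clear.

- **Feeding:** I slid the strip about 43 mm with the closed fingertips bearing at roughly 12–14 N. The highest single readings were 14.8 and 15.0 N, with noise of about 1 N. A first try at about 9 N slipped over the strip without moving it. I then lifted off.
- **Clamping:** The lever went down with about 1 N until its foot met the strip. I then pressed to about 7 N and lifted off; the fingertips stopped 37 mm above the table, which is the closed height of the grip.
- **Strip position:** A close wrist-camera picture after clamping shows the front edge on the line, within about 0.5 mm. The line and front pixels agreed before and after clamping.
- **Lever position:** The scene and wrist pictures agree with the closed angle to 1–2 px. The side camera's tip estimate is off by about 4 px, but not in the direction of a raised lever.
- **Marker and tape roll:** The network's positions from before and after differ by no more than about 4 px, which is its usual scatter. The arm never went near either one.

No final check failed.

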